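# Brace a tube clamp on the shaker and tighten its wing knob

### The job

Pull the tube clamp out from under the low wooden shelf, set it upright and fully down in the aluminium brace cradle on the shaker, with its grip fin between the two fork cheeks, and only then turn its wing knob clockwise, seen from above, right up to its stop so that the wing lies in line with the tubes. Unbraced, the whole clamp merely spins round with the knob. Let go of it there, and leave the glass flask, the dish stack, the bottle and the jar standing where they are.

Things in the scene. Friction and masses are not known exactly. Their poses are not given: they have to be found in the camera images.
- clamp_center (a point): Loose tube clamp, about 0.3 kg, 76 mm high. Aluminium plate (x -70 to +80 mm, 50 mm wide, 8 to 18 mm above the underside); on it two capped tubes lie lengthwise (up to 39 mm high) under a steel clamp bar across the middle (26 x 50 mm, top 41 mm high); wing knob above. This point: on its middle axis, 38 mm above the underside; x runs from fin end to tube-cap end, z up.
- clamp_foot (a point): Centre of the underside of the tube clamp's round foot disc (60 mm across, 8 mm high), on which the clamp stands balanced and can spin; axes as clamp_center. It starts standing on the table under the shelf, its fin end sticking out at the shelf's front.
- clamp_fin (a point): Centre of the clamp's grip fin: an upright flat fin at its -x end, 70 to 118 mm from the middle axis, 14 mm thick (y), 8 to 38 mm above the underside; this point is 97 mm from the axis, 26 mm above the underside. It can be pinched from above. At the start it is at least 50 mm in front of the shelf's edge; the rest is too near or under the shelf to grasp from above.
- knob_grip (a point): On the axis of the clamp's wing knob, 65 mm above the clamp's underside, half-way up the wing: a black upright bar 60 mm long, 12 mm thick, 50 to 76 mm above the underside, on a 26 mm hub. The attitude turns with the knob; the wing lies along the direction 2.4 rad (counter-clockwise from above) from its x. The clamp may be lifted by it: knob friction holds.
- knob (a joint): Turn of the wing knob relative to the clamp, rad: 0 fully loose, grows as it is turned clockwise seen from above, stop at 2.4 (tight), where the wing lies in line with the tubes. It starts between 0 and 0.7. Turning needs about 0.28 N m; if the clamp is not braced the clamp turns with the knob instead.
- cradle_seat (a point): Where the clamp's foot centre goes: flat top face of the fixed cradle, 101 mm above the table; clamp x along this x. At its -x end a fork of two cheeks (x -118 to -80 mm, 22 mm apart inside, 10 thick, 50 high) takes the fin and leaves no room for fingers beside it; at +x two posts (x 50 to 70 mm, 58 mm apart inside, 10 thick, 34 high) flank the plate. Open above.
- shelf_edge (a point): Middle of the front lower edge of the fixed low wooden shelf, 102 mm above the table. Its board, 18 mm thick, runs from here 200 mm along +x and 130 mm to each side (y) and carries dish stacks up to 182 mm above the table (from 90 mm behind the edge). Square 22 mm legs at 119 mm to each side, 20 and 185 mm behind the edge.
- shaker: The fixed shaker under the cradle: 230 mm (x) by 220 mm (y), platform top 95 mm above the table; origin at the centre of its underside. It may be on the left or the right, the shelf being on the other side.
- flask_center (a point): Bystander: conical glass flask, 72 mm across, 125 mm high; its centre.
- dishes_center (a point): Bystander: stack of white dishes, 66 mm across, 75 mm high; its centre.
- bottle_center (a point): Bystander: amber bottle, 64 mm across, 150 mm high; its centre.
- jar_center (a point): Bystander: squat white jar, 68 mm across, 85 mm high; its centre.

How it is judged:
On the way:
1. the clamp stands fully down in the cradle, its fin in the fork, while its knob is not yet tightened (horizontal distance between clamp_foot and cradle_seat below 0.014 m and distance between clamp_foot and cradle_seat below 0.015 m and z of clamp_foot in the frame of cradle_seat below 0.005 m and x of clamp_fin in the frame of cradle_seat below -0.08 m and angle between the x axis of clamp_foot and the x axis of cradle_seat, either way round below 0.12 rad and angle between clamp_foot's own z axis and vertical below 0.06 rad and value of joint knob below 1.4 rad), for 0.1 s.
At the end, for the whole second after the job is handed in: The clamp stands upright (within 0.06 rad) and at rest in the cradle, its foot within 14 mm of the seat's middle and not more than 5 mm above it, its fin in the fork and its length within 0.12 rad of the cradle's; the knob is at 2.25 rad or more; all four bystanders stand upright (horizontal distance between clamp_foot and cradle_seat below 0.014 m and distance between clamp_foot and cradle_seat below 0.015 m and z of clamp_foot in the frame of cradle_seat below 0.005 m and x of clamp_fin in the frame of cradle_seat below -0.08 m and angle between the x axis of clamp_foot and the x axis of cradle_seat, either way round below 0.12 rad and angle between clamp_foot's own z axis and vertical below 0.06 rad and value of joint knob above 2.25 rad and linear speed of clamp below 0.02 m/s and angle between each of flask_center, dishes_center, bottle_center, jar_center's own z axis and vertical below 0.1 rad); the robot touches nothing.
It fails at once if the flask is shifted by more than 25 mm or tipped (distance of flask_center from where it was at the start of the episode above 0.025 m or angle between flask_center's own z axis and vertical above 0.3 rad).
It fails at once if the dishes is shifted by more than 25 mm or tipped (distance of dishes_center from where it was at the start of the episode above 0.025 m or angle between dishes_center's own z axis and vertical above 0.3 rad).
It fails at once if the bottle is shifted by more than 25 mm or tipped (distance of bottle_center from where it was at the start of the episode above 0.025 m or angle between bottle_center's own z axis and vertical above 0.3 rad).
It fails at once if the jar is shifted by more than 25 mm or tipped (distance of jar_center from where it was at the start of the episode above 0.025 m or angle between jar_center's own z axis and vertical above 0.3 rad).
It also fails if it takes over 72 s, if anything falls off the work surface, if the arm or the gripper's body presses on something with over 40 N, if the wrist force passes 120 N, or if a joint passes its speed limit or range.

### The arm

A 6-joint arm with a two-finger parallel gripper is mounted at the origin on the work surface. World frame = base frame: x ahead of the robot, y to its left, z up, the work surface at z = 0. Lengths are in m, angles in rad, forces in N, time in s.
With the tool pointing down it reaches from about 0.4 to 0.825 m from the base axis. Payload 7 kg.
Tool frame: the origin (TCP) lies at the very end of the fingers, on their centre line; the grasp point (between the pads) lies 19 mm behind it (arm.pinch_z is the z of the grasp point in the tool frame, in m); z points along the fingers, y is the direction in which the jaws open and shut (so a half turn about z gives the same grasp; the last joint's range is limited). The gripper opens to 88 mm and grips with 3 to 60 N. Pads are 19 mm wide; open, the fingers measure 130 mm over their backs; the gripper's body (78 mm by 193 mm) begins 47 mm behind the grasp point.
Start: joints at [1.437, 0.359, 0.012, 0, -1.224, -0.288], TCP at [0.276, 0.616, 0.195] pointing down, gripper open.
Joint ranges: [-3.07, 3.07], [-1.43, 2.12], [-1.02, 1.25], [-3.03, 1.67], [-3.05, -0], [-3.03, 3.03]. Speed limits (rad/s): [2.39, 2.39, 3.01, 3.14, 3.14, 3.14].

### API

Orientations are given as [roll, pitch, yaw] about the fixed x, y, z axes, in that order (R = Rz(yaw) Ry(pitch) Rx(roll)).
In Python, from station import arm gives the robot as it stands.
- The arm moves only by the tool drive_tool, never from a script. Its argument "targets" is a list of rows, each a list of 6 numbers: the shift along the world's x, y, z in units of 0.04 m (1.0 is 0.04 m), then the turn, a rotation vector about the world's x, y, z in units of 6 degrees (1.0 is 6 degrees). In form: [[x, y, z, wx, wy, wz], ...]. A call has 1 to 5 rows; each row shifts and turns the commanded pose from where the row before left it; what a row does not reach is not made up. A row lasts 1/8 s, in which the tool goes at most 62.5 mm and 10.7 degrees, less where a joint would pass 70% of its speed; a pose out of reach is approached as far as the arm can. A call with a number of a shift or a turn outside -1 to 1 is refused whole. A call with a gripper value outside its range is refused whole. "claw" is the opening, from 0 (shut) to 1 (fully open), set as the call begins (left out, the last holds). The fingers move at their own pace and stop on an object; "newtons" is the grip in N (left out, the last holds). Time passes only in rows, so rows that do not move let the fingers close. It gives the time, the measured TCP pose, the force and the opening at its end, in the units of the state.
- arm.get_state(): the state, without advancing time (a new reading comes with each control period).
- arm.grab_frame(name): name is "scene" or "top"; returns (picture, depth): 420x560x3 uint8, red, green, blue; 420x560 float32, m along the optical axis (not along the pixel's ray), 0 where there is no reading.
- arm.get_calibration(name): a dict with "mtx" (3x3 intrinsics, pixels), "dist_coeffs" ([k1, k2, p1, p2, k3] as OpenCV has them; the pictures are not rectified), "origin" and "rotation" of the camera in the world. Camera axes: x right, y up, looking along -z (the intrinsics and any distortion apply to the point x, -y, -z); pixel columns grow to the right and rows downward; lengths in m; the calibration is good to about 2 mm. A picture is of the moment at which its call begins. get_calibration takes no time and is no camera call.
- arm.job_done(): hands the job in, once; it reports no verdict.
Trained networks look in the newest picture that a camera, given by its name, has taken for a name from the list of things; names that differ only in an ending like _2 or _b are one class to them, and where a whole thing is asked for, a point or a joint stands for the part that bears it (a point fixed in the world has none). Each returns a list of dicts, best first, with "score" (0 to 1); they miss things now and then, are a little off and sometimes report something else, mostly with a low value. They report only what shows in the picture. A call takes as long as a camera call.
- arm.search_frame(target, camera): "point" ([x, y, z] in m, in the coordinates of the camera as it stood for that picture, good to about 4 mm: the middle of the surface that is visible of it).
- arm.cut_out(target, camera): "pixels" (420x560 bool, what is visible of it).
- arm.landmark_of(target, camera): "point" ([x, y, z] in m, in the coordinates of the camera as it stood for that picture, good to about 4 mm: a listed point, or the origin of a listed thing).
The state is a dict: "t": time; "q": joint angles; "qd": joint speeds; "joint_efforts": joint torques, N m; "eef_pos": TCP position; "ee_rot": TCP orientation; "force": force on the tool from outside, world axes, zero at the start; "moment": the same for the moment, N m; "width": finger opening in m.
Only numpy, scipy, OpenCV 4.12 (cv2) and the standard library are available. Lean on these libraries where they do the work, as an engineer would, in place of code of your own. Each camera call takes 0.05 s, during which the arm holds its last target. There are 200 camera calls.

## Working session

There is one attempt and no reset: what is moved stays moved. The work goes in short steps, Python scripts to look and compute and a tool call to move; the robot and the scene stay as the last step left them, time stands still between calls to the robot, and variables do not carry over. Pictures are saved under pics/ and viewed, about 8 in all and at most 12, crops included, and the job is handed in when it is done.

Besides the shell and the picture viewer there is one more tool, called as name(argument=value, ...), one argument or row to a line, values as JSON. drive_tool: Moves the arm, as the interface text tells. Shifts and turns lie within -1 to 1; 1 stands for 0.04 m of shift or 6 degrees of turn. Its arguments: {"type":"object","properties":{"targets":{"type":"array"},"claw":{"type":"number"},"newtons":{"type":"number"}},"required":["targets"]}

```bash
mkdir -p pics; ls
cat > h.py <<'E'
import numpy as np, cv2
from station import arm
from scipy.spatial.transform import Rotation as R
def w(cam,p):
    c=arm.get_calibration(cam); return np.array(c["rotation"])@np.array(p)+np.array(c["origin"])
def lm(name,cam,n=2):
    return [(round(d["score"],2),w(cam,d["point"]).round(3).tolist()) for d in arm.landmark_of(name,cam)[:n]]
def cloud(cam,dep,mask):
    c=arm.get_calibration(cam); v,u=np.nonzero(mask&(dep>0)); 
    n=cv2.undistortPoints(np.stack([u,v],1).astype(float)[:,None],np.array(c["mtx"]),np.array(c["dist_coeffs"]))[:,0]
    z=dep[v,u]; P=np.stack([n[:,0]*z,-n[:,1]*z,-z],1)
    return P@np.array(c["rotation"]).T+np.array(c["origin"])
def save(cam,f):
    p,d=arm.grab_frame(cam); cv2.imwrite("pics/"+f,p[:,:,::-1]); return p,d
E
python3 - <<'E'
from h import *
for c in("scene","top"):
    save(c,c+"1.png"); k=arm.get_calibration(c); print(c,np.round(k["origin"],3).tolist(),np.round(k["rotation"],2).tolist())
    for n in["clamp_center","clamp_foot","clamp_fin","knob_grip","cradle_seat","shelf_edge","shaker","flask_center","dishes_center","bottle_center","jar_center"]: print(n,lm(n,c))
E
```

```text
pics
scene [1.158, -0.587, 1.034] [0.71, -0.01, 0.81]
clamp_center []
clamp_foot [(0.39, [-0.028, -1.772, -0.152])]
clamp_fin [(0.73, [0.054, -1.69, -0.069]), (0.39, [-0.02, -1.764, -0.143])]
knob_grip []
cradle_seat [(0.82, [0.161, -1.584, 0.037])]
shelf_edge [(0.87, [0.078, -1.667, -0.046])]
shaker [(0.98, [0.112, -1.633, -0.012])]
flask_center [(0.62, [-0.023, -1.768, -0.147])]
dishes_center [(0.58, [0.054, -1.69, -0.07])]
bottle_center [(0.66, [-0.024, -1.769, -0.148])]
jar_center [(0.82, [0.251, -1.494, 0.127])]
top [0.298, 0.02, 1.382] [0.18, -0.02, -1.59]
clamp_center [(0.66, [2.534, 2.256, 3.617])]
clamp_foot [(0.82, [2.586, 2.308, 3.67])]
clamp_fin [(0.53, [2.525, 2.247, 3.608]), (0.42, [2.319, 2.041, 3.402])]
knob_grip []
cradle_seat [(0.62, [2.32, 2.042, 3.404])]
shelf_edge [(0.85, [2.426, 2.148, 3.509])]
shaker [(0.66, [2.478, 2.2, 3.562])]
flask_center [(0.72, [2.398, 2.12, 3.481])]
dishes_center [(0.77, [2.335, 2.057, 3.418])]
bottle_center [(0.65, [2.493, 2.215, 3.576])]
jar_center [(0.82, [2.518, 2.24, 3.602])]
```

```bash
python3 -c "
import cv2,numpy as np
a=cv2.imread('pics/scene1.png');b=cv2.imread('pics/top1.png');cv2.imwrite('pics/both.png',cv2.resize(np.vstack([a,b]),None,fx=.71,fy=.71))"
```

```text
(no output)
```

View pics/both.png

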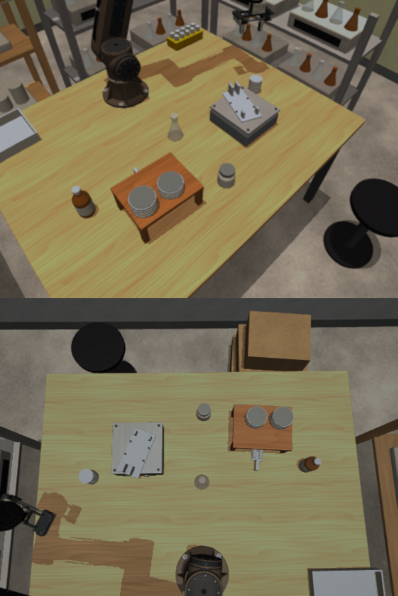

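```bash
sed -i 's/^def lm/def _R(c): return R.from_euler("xyz",c["rotation"]).as_matrix()\ndef lm/; s/np.array(c\["rotation"\])@/_R(c)@/; s/np.array(c\["rotation"\]).T/_R(c).T/' h.py
python3 - <<'E'
from h import *
fr={}
for c in("scene","top"):
    fr[c]=save(c,c+"2.png")
    for n in["clamp_center","clamp_foot","clamp_fin","knob_grip","cradle_seat","shelf_edge","shaker","flask_center","dishes_center","bottle_center","jar_center"]: print(c,n,lm(n,c))
# crops from top, 3x
p=fr["top"][0][:,:,::-1]
print(arm.get_calibration("top")["mtx"])
cv2.imwrite("pics/crop.png",np.hstack([cv2.resize(p[160:260,145:245],None,fx=4,fy=4,interpolation=2),cv2.resize(p[140:240,320:420],None,fx=4,fy=4,interpolation=2)]))
print(arm.get_state())
E
```

```text
scene clamp_center [(0.73, [0.531, -0.276, 0.102])]
scene clamp_foot []
scene clamp_fin [(0.59, [0.472, -0.258, 0.029])]
scene knob_grip []
scene cradle_seat [(0.96, [0.544, 0.273, 0.097])]
scene shelf_edge [(0.7, [0.53, -0.272, 0.106])]
scene shaker [(0.81, [0.553, 0.28, -0.004])]
scene flask_center [(0.7, [0.398, -0.003, 0.065])]
scene dishes_center [(0.95, [0.431, 0.503, 0.038])]
scene bottle_center [(0.97, [0.471, -0.496, 0.076]), (0.3, [0.532, -0.273, 0.103])]
scene jar_center [(0.73, [0.729, -0.02, 0.044]), (0.45, [0.433, 0.503, 0.037])]
top clamp_center [(0.84, [0.565, -0.273, 0.036])]
top clamp_foot [(0.54, [0.57, -0.272, 0.002])]
top clamp_fin [(0.86, [0.471, -0.261, 0.024])]
top knob_grip []
top cradle_seat [(0.88, [0.543, 0.271, 0.098]), (0.72, [0.569, -0.273, 0.001])]
top shelf_edge [(0.71, [0.531, -0.268, 0.102])]
top shaker [(0.96, [0.552, 0.278, -0.005])]
top flask_center [(0.6, [0.4, -0.007, 0.063])]
top dishes_center [(0.95, [0.429, 0.501, 0.038])]
top bottle_center [(0.57, [0.467, -0.5, 0.075])]
top jar_center [(0.7, [0.725, -0.021, 0.041]), (0.31, [0.566, -0.274, 0.036])]
[[416.22136905   0.         282.88224339]
 [  0.         416.22136905 215.57946665]
 [  0.           0.           1.        ]]
{'t': 2.4, 'q': array([ 1.43708032e+00,  3.58623731e-01,  1.19236769e-02, -4.89296773e-06,
       -1.22408306e+00, -2.88060755e-01]), 'qd': array([ 0.00025714, -0.00065386,  0.00132803, -0.00023205,  0.00030655,
        0.00097042]), 'joint_efforts': array([-3.93036738e-03, -5.82374310e+01,  2.93302149e+01,  7.00259507e+00,
        1.25142513e-02, -3.64326741e-05]), 'eef_pos': array([0.27636581, 0.61582636, 0.19505533]), 'ee_rot': array([-3.14158129e+00,  8.16648972e-06, -4.21778421e-01]), 'force': array([-0.76364917, -0.01918779, -0.07924938]), 'moment': array([ 0.01218538, -0.03475447, -0.03854409]), 'width': 0.08766508624566365}
```

View pics/crop.png

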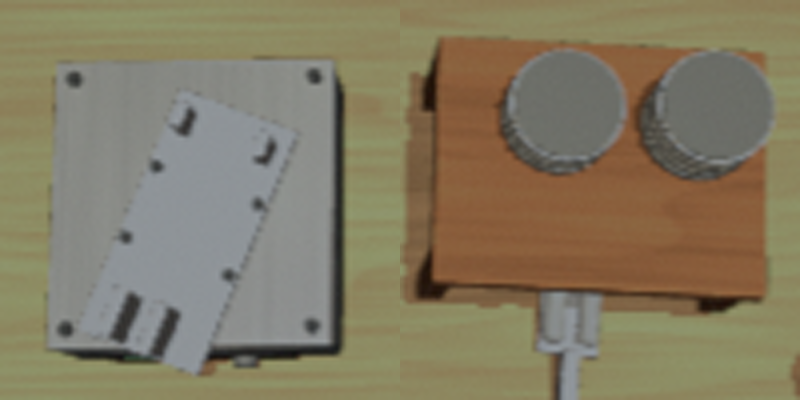

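```bash
cat >> h.py <<'E'
def full(cam):
    p,d=arm.grab_frame(cam); return cloud(cam,d,np.ones(d.shape,bool))
def box(P,c,r,z0,z1):
    return P[(np.hypot(P[:,0]-c[0],P[:,1]-c[1])<r)&(P[:,2]>z0)&(P[:,2]<z1)]
def rect(q): 
    (c,s,a)=cv2.minAreaRect((q[:,:2]*1000).astype(np.float32)); return len(q),np.round(c,1),np.round(s,1),round(a,1),round(float(np.median(q[:,2])),4)
E
python3 - <<'E'
from h import *
for c in("top","scene"):
    P=full(c); q=box(P,(.54,.27),.2,.06,.2)
    print(c,np.histogram(q[:,2],bins=np.arange(.085,.16,.004)))
    for z0,z1 in((.0985,.106),(.125,.14),(.14,.16)):
        q=box(P,(.54,.27),.16,z0,z1); 
        if len(q)>3: print(z0,rect(q))
        if z0>.12: print(q.round(3).tolist()[:60])
    q=box(P,(.47,-.26),.08,.012,.09); q=q[q[:,0]<.52]; print("clamp",len(q)); print(q[np.argsort(q[:,0])].round(3).tolist()[:90])
E
```

```text
top (array([  87,  988, 1732, 1385,  618,   58,   11,   17,    9,   12,   17,
         33,   28,   12,   11,   23,   61,   12]), array([0.085, 0.089, 0.093, 0.097, 0.101, 0.105, 0.109, 0.113, 0.117,
       0.121, 0.125, 0.129, 0.133, 0.137, 0.141, 0.145, 0.149, 0.153,
       0.157]))
0.0985 (1465, array([539.9, 279. ]), array([216.5, 247.3]), 89.7, 0.1007)
0.125 (86, array([525.7, 286.8]), array([ 78.9, 187.1]), 65.2, 0.1326)
[[0.621, 0.283, 0.139], [0.622, 0.28, 0.135], [0.62, 0.287, 0.133], [0.62, 0.284, 0.132], [0.62, 0.281, 0.133], [0.619, 0.277, 0.136], [0.616, 0.286, 0.135], [0.615, 0.283, 0.138], [0.616, 0.28, 0.136], [0.618, 0.279, 0.128], [0.614, 0.287, 0.133], [0.614, 0.284, 0.132], [0.613, 0.28, 0.134], [0.615, 0.279, 0.128], [0.61, 0.29, 0.134], [0.61, 0.286, 0.134], [0.61, 0.284, 0.133], [0.609, 0.28, 0.137], [0.607, 0.289, 0.135], [0.608, 0.287, 0.129], [0.608, 0.284, 0.13], [0.607, 0.281, 0.133], [0.605, 0.291, 0.128], [0.605, 0.287, 0.13], [0.604, 0.283, 0.134], [0.606, 0.282, 0.125], [0.597, 0.222, 0.131], [0.597, 0.219, 0.132], [0.596, 0.216, 0.137], [0.594, 0.222, 
[... 7844 characters left out ...]
-0.261, 0.036], [0.459, -0.264, 0.04], [0.459, -0.255, 0.035], [0.46, -0.265, 0.036], [0.46, -0.258, 0.039], [0.46, -0.259, 0.036], [0.462, -0.263, 0.037], [0.462, -0.269, 0.027], [0.463, -0.257, 0.037], [0.463, -0.268, 0.037], [0.464, -0.269, 0.034], [0.464, -0.255, 0.035], [0.465, -0.262, 0.039], [0.466, -0.266, 0.039], [0.466, -0.268, 0.027], [0.467, -0.257, 0.035], [0.467, -0.267, 0.035], [0.467, -0.26, 0.039], [0.469, -0.265, 0.04], [0.47, -0.262, 0.038], [0.47, -0.263, 0.035], [0.471, -0.266, 0.038], [0.471, -0.27, 0.037], [0.471, -0.26, 0.038], [0.473, -0.268, 0.038], [0.473, -0.269, 0.034], [0.474, -0.258, 0.039], [0.475, -0.262, 0.039], [0.475, -0.266, 0.038], [0.477, -0.26, 0.039]]
```

drive_tool(
  targets=[
    [0.5, -1, 0, 0, 0, -1],
    [0.5, -1, 0, 0, 0, -1],
    [0.5, -1, 0, 0, 0, -1],
    [0.5, -1, 0, 0, 0, -1],
    [0.5, -1, 0, 0, 0, -1],
  ],
  claw=0.6,
)

```text
t: 3.12
eef_pos: [0.3769, 0.4145, 0.1953]
ee_rot: [-3.141, 0.0, -0.949]
force: [1.2, 0.4, 0.1]
width: 0.053
```

```bash
python3 -c "
from h import *
s=arm.get_state();print(s['q'].round(3),s['eef_pos'],s['ee_rot'],s['t'])"
```

```text
[ 1.182  0.17  -0.245  0.    -1.155 -0.56 ] [0.37686805 0.41453735 0.1952833 ] [-3.14114940e+00  2.18387702e-04 -9.48662983e-01] 3.125
```

drive_tool(
  targets=[
    [0.5, -1, 0, 0, 0, -1],
    [0.5, -1, 0, 0, 0, -1],
    [0.5, -1, 0, 0, 0, -1],
    [0.5, -1, 0, 0, 0, -1],
    [0.4, -1, 0, 0, 0, -1],
  ],
)

```text
t: 3.75
eef_pos: [0.473, 0.2145, 0.1953]
ee_rot: [-3.141, 0.0, -1.472]
force: [0.5, -0.0, 0.5]
width: 0.0524
```

drive_tool(
  targets=[
    [0, -1, 0, 0, 0, -1],
    [0, -1, 0, 0, 0, -1],
    [0, -1, 0, 0, 0, -1],
    [0, -1, 0, 0, 0, -1],
    [0, -1, 0, 0, 0, -1],
  ],
)

```text
t: 4.38
eef_pos: [0.4723, 0.0146, 0.1954]
ee_rot: [-3.141, 0.001, -1.996]
force: [0.6, 0.5, 0.5]
width: 0.0524
```

drive_tool(
  targets=[
    [0, -1, 0, 0, 0, -1],
    [0, -1, 0, 0, 0, -1],
    [0, -1, 0, 0, 0, -1],
    [0, -1, 0, 0, 0, -1],
    [0, -1, 0, 0, 0, -1],
  ],
)

```text
t: 5.0
eef_pos: [0.4723, -0.1855, 0.1954]
ee_rot: [-3.141, 0.001, -2.52]
force: [1.4, 0.0, 0.1]
width: 0.0526
```

drive_tool(
  targets=[
    [0, -1, 0, 0, 0, -1],
    [0, -0.85, 0, 0, 0, -1],
    [0, 0, 0, 0, 0, -1],
    [0, 0, 0, 0, 0, -1],
    [0, 0, 0, 0, 0, -1],
  ],
)

```text
t: 5.62
eef_pos: [0.4723, -0.2584, 0.1951]
ee_rot: [-3.142, 0.0, -3.044]
force: [0.1, -0.9, -0.5]
width: 0.0525
```

drive_tool(
  targets=[
    [0, 0, 0, 0, 0, -1],
    [0, 0, 0, 0, 0, -1],
    [0, 0, -1, 0, 0, 0],
    [0, 0, -1, 0, 0, 0],
    [0, 0, 0, 0, 0, 0],
  ],
)

```text
t: 6.25
eef_pos: [0.4702, -0.2577, 0.1127]
ee_rot: [3.141, -0.006, 3.034]
force: [0.2, 0.5, -0.0]
width: 0.053
```

```bash
python3 -c "
from h import *
s=arm.get_state();print(s['q'].round(3),s['eef_pos'],s['ee_rot'],s['t'])
p,d=save('scene','s3.png'); P=cloud('scene',d,np.ones(d.shape,bool)); q=box(P,(.47,-.26),.05,.03,.044);q=q[q[:,0]<.5];print(rect(q)); print(lm('clamp_fin','scene'),lm('shelf_edge','scene'))"
```

```text
[-1.360e-01  2.060e-01 -4.040e-01 -1.000e-03 -9.670e-01 -1.543e+00] [ 0.47016695 -0.25768575  0.11273719] [ 3.1409384  -0.00556941  3.03360759] 6.25
(40, array([ 464.1, -262.1]), array([14.8, 26.3]), 78.8, 0.0371)
[(0.6, [0.473, -0.26, 0.028])] [(0.8, [0.53, -0.271, 0.104])]
```

drive_tool(
  targets=[
    [-0.1, -0.07, -0.8, 0, 0, 0],
    [0, 0, -0.8, 0, 0, 0],
    [0, 0, -0.7, 0, 0, 0],
    [0, 0, -0.2, 0, 0, 0],
    [0, 0, 0, 0, 0, 0],
  ],
)

```text
t: 7.02
eef_pos: [0.4692, -0.2612, 0.0161]
ee_rot: [-3.141, 0.001, 3.034]
force: [-0.2, 1.2, 0.1]
width: 0.0525
```

drive_tool(
  targets=[
    [0, 0, 0, 0, 0, 0],
    [0, 0, 0, 0, 0, 0],
    [0, 0, 0, 0, 0, 0],
    [0, 0, 0, 0, 0, 0],
  ],
  claw=0,
  newtons=30,
)

```text
t: 7.52
eef_pos: [0.4685, -0.261, 0.0153]
ee_rot: [-3.142, 0.0, 3.034]
force: [0.7, 0.2, 0.2]
width: 0.0182
```

drive_tool(
  targets=[
    [0, 0, 0, 0, 0, 0],
    [0, 0, 0, 0, 0, 0],
    [-0.3, 0.03, 0, 0, 0, 0],
    [-0.5, 0.06, 0, 0, 0, 0],
    [-0.5, 0.06, 0, 0, 0, 0],
  ],
)

```text
t: 8.15
eef_pos: [0.4148, -0.2548, 0.0149]
ee_rot: [3.141, -0.001, 3.034]
force: [0.7, -1.2, -0.2]
width: 0.0002
```

drive_tool(
  targets=[
    [-0.5, 0.06, 0, 0, 0, 0],
    [-0.5, 0.06, 0, 0, 0, 0],
    [-0.5, 0.06, 0, 0, 0, 0],
    [-0.3, 0.03, 0, 0, 0, 0],
    [0, 0, 0, 0, 0, 0],
  ],
)

```text
t: 8.78
eef_pos: [0.3436, -0.2465, 0.0152]
ee_rot: [3.142, 0.0, 3.034]
force: [1.0, -0.8, 0.1]
width: 0.0008
```

```bash
python3 -c "
from h import *
s=arm.get_state();print(s['q'].round(3),s['eef_pos'],s['ee_rot'],s['t'],s['width'])
p,d=save('top','t4.png'); 
for n in ['clamp_fin','clamp_center','clamp_foot','knob_grip']: print(n,lm(n,'top'))
cv2.imwrite('pics/c4.png',cv2.resize(p[150:270,310:430,::-1],None,fx=4,fy=4,interpolation=2))"
```

```text
[-0.152  0.159 -0.759 -0.    -0.653 -1.527] [ 0.34364897 -0.2465488   0.01523433] [3.14157306e+00 2.22975800e-04 3.03369960e+00] 8.775 0.0008417773574527554
clamp_fin [(0.88, [0.469, -0.264, 0.023]), (0.62, [0.728, -0.021, 0.041])]
clamp_center [(0.81, [0.568, -0.277, 0.039])]
clamp_foot [(0.59, [0.569, -0.275, 0.002])]
knob_grip []
```

View pics/c4.png

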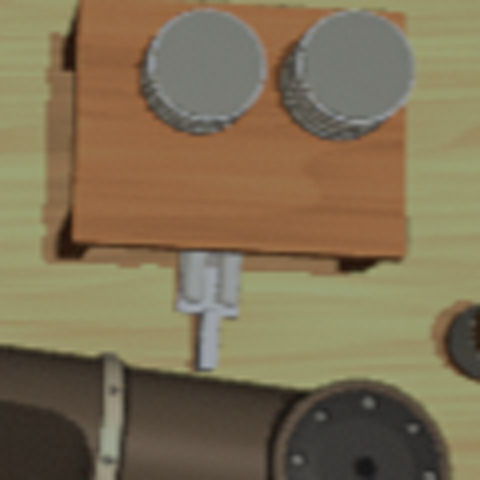

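drive_tool(
  targets=[
    [0, 0, 0.5, 0, 0, 0],
    [0, 0, 0.5, 0, 0, 0],
    [0, 0, 0, 0, 0, 0],
    [0, 0, 0, 0, 0, 0],
  ],
  claw=0.5,
)

```text
t: 9.52
eef_pos: [0.3442, -0.2465, 0.0546]
ee_rot: [3.141, -0.0, 3.034]
force: [-0.9, 0.4, -0.9]
width: 0.0347
```

```bash
python3 -c "
from h import *
c=arm.get_calibration('scene')
p,d=save('scene','s5.png'); 
P=np.array([[.469,-.262,.03]]);X=(P-c['origin'])@_R(c) if 0 else None
cv2.imwrite('pics/c5.png',cv2.resize(p[150:350,100:320,::-1],None,fx=3,fy=3,interpolation=2))"
```

```text
(no output)
```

View pics/c5.png

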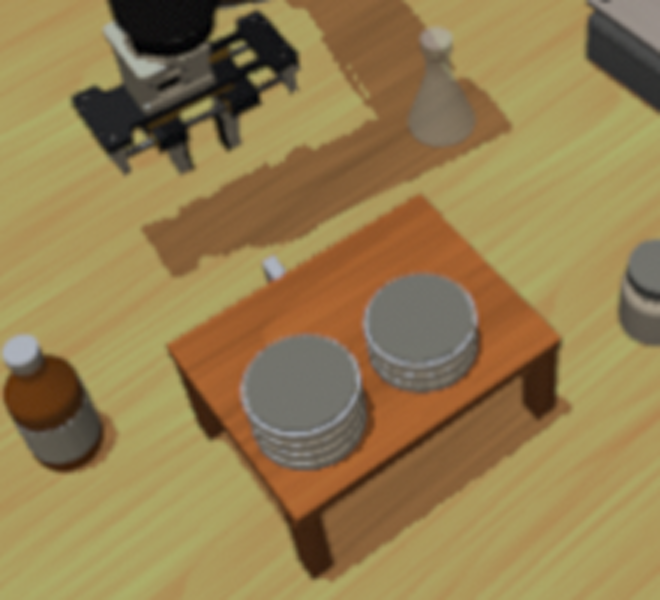

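drive_tool(
  targets=[
    [1, -0.1, 0.1, 0, 0, 0],
    [1, -0.15, 0, 0, 0, 0],
    [1, -0.15, 0, 0, 0, 0],
    [0.1, 0, 0, 0, 0, 0],
    [0, 0, 0, 0, 0, 0],
  ],
  claw=0.6,
)

```text
t: 10.2
eef_pos: [0.4674, -0.2623, 0.0578]
ee_rot: [3.141, -0.002, 3.034]
force: [-0.9, 0.1, 0.9]
width: 0.0524
```

```bash
python3 -c "
from h import *
p,d=save('top','t6.png');P=cloud('top',d,np.ones(d.shape,bool)); q=box(P,(.47,-.26),.06,.0,.06);
for z0,z1 in ((.02,.05),): 
  r=q[(q[:,2]>z0)&(q[:,2]<z1)]; print(rect(r) if len(r)>3 else len(r), r[np.argsort(r[:,0])].round(3).tolist()[::4])
print(lm('clamp_fin','top'),lm('clamp_center','top'))
s=arm.get_state();print(s['q'].round(3),s['eef_pos'],s['ee_rot'],s['t'],s['width'])
"
```

```text
(23, array([ 474.5, -264.9]), array([ 7.7, 50.7]), 82.4, 0.0347) [[0.45, -0.263, 0.024], [0.452, -0.258, 0.034], [0.478, -0.266, 0.033], [0.484, -0.263, 0.036], [0.488, -0.264, 0.033], [0.494, -0.266, 0.038]]
[(0.49, [0.47, -0.26, 0.023])] []
[-0.146  0.264 -0.472 -0.    -0.836 -1.533] [ 0.46715596 -0.26240284  0.05880009] [ 3.14139502e+00 -9.12921141e-04  3.03371073e+00] 10.35 0.052700472154905205
```

drive_tool(
  targets=[
    [0, 0, -0.7, 0, 0, 0],
    [0, 0, -0.4, 0, 0, 0],
    [0, 0, -0.2, 0, 0, 0],
    [0, 0, 0, 0, 0, 0],
  ],
)

```text
t: 10.85
eef_pos: [0.4678, -0.2626, 0.007]
ee_rot: [3.142, -0.001, 3.034]
force: [0.4, -0.3, 0.1]
width: 0.0525
```

drive_tool(
  targets=[
    [0, 0, 0, 0, 0, 0],
    [0, 0, 0, 0, 0, 0],
    [0, 0, 0, 0, 0, 0],
    [0, 0, 0, 0, 0, 0],
    [0, 0, 0, 0, 0, 0],
  ],
  claw=0,
  newtons=60,
)

```text
t: 11.48
eef_pos: [0.4684, -0.2626, 0.0071]
ee_rot: [-3.142, 0.0, 3.034]
force: [-0.2, 0.5, 0.3]
width: 0.008
```

drive_tool(
  targets=[
    [0, 0, 0, 0, 0, 0],
    [0, 0, 0, 0, 0, 0],
    [-0.1, 0, 0, 0, 0, 0],
  ],
)

```text
t: 11.85
eef_pos: [0.4644, -0.2626, 0.007]
ee_rot: [-3.142, 0.0, 3.034]
force: [-0.7, -0.2, -0.7]
width: 0.0008
```

```bash
cat >> h.py <<'E'
def proj(cam,P):
    c=arm.get_calibration(cam); X=(np.atleast_2d(P)-np.array(c["origin"]))@_R(c); X=X*[1,-1,-1]
    return cv2.projectPoints(X,np.zeros(3),np.zeros(3),np.array(c["mtx"]),np.array(c["dist_coeffs"]))[0][:,0].round(1)
E
python3 -c "
from h import *
print((proj('scene',[[.344,-.2465,.055],[.344,-.2465+.017,.055],[.344,-.2465-.017,.055],[.469,-.262,.038],[.451,-.26,.038]])-[100,150])*3)
p,d=save('scene','s7.png');q,e=save('top','t7.png')
print(lm('clamp_fin','scene'),lm('clamp_fin','top'))
cv2.imwrite('pics/c7.png',np.hstack([cv2.resize(p[190:290,150:250,::-1],None,fx=4,fy=4,interpolation=2),cv2.resize(q[180:280,310:410,::-1],None,fx=4,fy=4,interpolation=2)]))"
```

```text
[[210.9 174.3]
 [225.3 165.3]
 [196.2 183.3]
 [275.4 269.7]
 [266.1 257.1]]
[] []
```

View pics/c7.png

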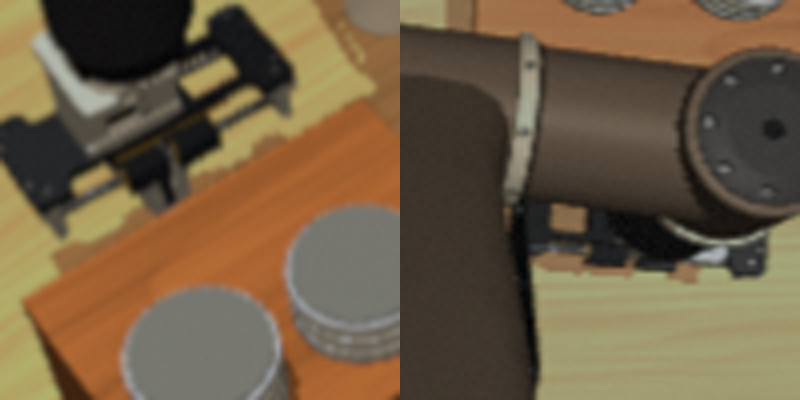

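```bash
python3 -c "
from h import *
p,d=arm.grab_frame('scene')
c=np.zeros(d.shape,bool);c[225:245,183:200]=1
P=cloud('scene',d,c).reshape(-1,3); v,u=np.nonzero(c&(d>0))
for vv in range(225,245,2): print(vv,[(int(a),*x.round(3)) for a,x,b in zip(u,P,v) if b==vv and a%3==0])
s=arm.get_state();print(s['eef_pos'],s['ee_rot'],s['q'].round(4))
"
```

```text
225 [(183, np.float64(0.489), np.float64(-0.286), np.float64(0.145)), (186, np.float64(0.49), np.float64(-0.278), np.float64(0.14)), (189, np.float64(0.488), np.float64(-0.269), np.float64(0.13)), (192, np.float64(0.492), np.float64(-0.263), np.float64(0.128)), (195, np.float64(0.497), np.float64(-0.257), np.float64(0.128)), (198, np.float64(0.503), np.float64(-0.251), np.float64(0.128))]
227 [(183, np.float64(0.485), np.float64(-0.285), np.float64(0.133)), (186, np.float64(0.487), np.float64(-0.278), np.float64(0.128)), (189, np.float64(0.491), np.float64(-0.272), np.float64(0.126)), (192, np.float64(0.496), np.float64(-0.266), np.float64(0.126)), (195, np.float64(0.501), np.float64(-0.26), np.float64(0.126)), (198, np.float64(0.506), np.float64(-0.254), np.float64(0.124))]
229 [(183, np.float64(0.487), np.float64(-0.288), np.float64(0.128)), (186, np.float64(0.493), np.float64(-0.282), np.float64(0.129)), (189, np.float64(0.5), np.float64(-0.277), np.float64(0.131)), (192, np.float64(0.498), np.float64(-0.268), np.float64(0.121)), (195, np.float64(0.504), np.float64(-0.262), np.flo
[... 2269 characters left out ...]
, np.float64(-0.265), np.float64(0.04)), (195, np.float64(0.535), np.float64(-0.285), np.float64(0.121)), (198, np.float64(0.54), np.float64(-0.279), np.float64(0.121))]
243 [(183, np.float64(0.438), np.float64(-0.277), np.float64(0.005)), (186, np.float64(0.441), np.float64(-0.269), np.float64(0.001)), (189, np.float64(0.474), np.float64(-0.275), np.float64(0.041)), (192, np.float64(0.534), np.float64(-0.294), np.float64(0.12)), (195, np.float64(0.539), np.float64(-0.288), np.float64(0.12)), (198, np.float64(0.545), np.float64(-0.283), np.float64(0.121))]
[ 0.46433941 -0.26260733  0.00710881] [-3.14156728e+00  9.08839086e-05  3.03396847e+00] [-0.1469  0.3303 -0.5293  0.     -0.7111 -1.5315]
```

drive_tool(
  targets=[
    [0, 0, 0.8, 0, 0, 0],
    [-0.5, 0, 0.8, 0, 0, 0],
    [-0.7, 0, 0.5, 0, 0, 0],
    [0, 0, 0, 0, 0, 0],
    [0, 0, 0, 0, 0, 0],
  ],
  claw=0.5,
)

```text
t: 12.72
eef_pos: [0.4167, -0.2626, 0.0911]
ee_rot: [-3.142, 0.001, 3.034]
force: [-0.3, -0.8, 0.4]
width: 0.0422
```

```bash
python3 -c "
from h import *
p,d=save('scene','s8.png'); P=cloud('scene',d,np.ones(d.shape,bool)); s=arm.get_state(); print(s['eef_pos'],s['width'])
T=s['eef_pos']; q=P[(abs(P[:,0]-T[0])<.03)&(abs(P[:,1]-T[1])<.06)&(P[:,2]>.04)]-T
h,e=np.histogram(q[:,2],bins=np.arange(-.06,.12,.006)); print([(round(float(a),3),int(b)) for a,b in zip(e,h)])
r=q[(q[:,2]<.045)]; print(r[np.argsort(r[:,2])].round(3).tolist()[:40])
print(lm('clamp_fin','scene'))
cv2.imwrite('pics/c8.png',cv2.resize(p[170:290,120:280,::-1],None,fx=5,fy=5,interpolation=2))
print((proj('scene',[T,T+[0,0,.02],[.45,-.26,.038]])-[120,170])*5)
q=box(P,(.47,-.265),.06,.015,.05);q=q[q[:,0]<.51]; print(len(q),rect(q))
"
```

```text
[ 0.41662967 -0.26257044  0.09068479] 0.042845737058347426
[(-0.06, 0), (-0.054, 0), (-0.048, 0), (-0.042, 0), (-0.036, 0), (-0.03, 0), (-0.024, 0), (-0.018, 0), (-0.012, 0), (-0.006, 0), (-0.0, 0), (0.006, 0), (0.012, 0), (0.018, 0), (0.024, 0), (0.03, 11), (0.036, 17), (0.042, 23), (0.048, 25), (0.054, 19), (0.06, 25), (0.066, 22), (0.072, 10), (0.078, 9), (0.084, 2), (0.09, 3), (0.096, 6), (0.102, 3), (0.108, 11)]
[[0.011, 0.022, 0.033], [0.007, -0.03, 0.034], [0.006, -0.026, 0.034], [0.008, -0.025, 0.034], [0.014, 0.034, 0.035], [-0.001, 0.021, 0.035], [0.007, -0.037, 0.035], [0.006, -0.023, 0.035], [-0.011, -0.037, 0.035], [0.012, 0.025, 0.035], [0.006, -0.029, 0.036], [0.015, 0.027, 0.036], [0.008, 0.019, 0.037], [0.008, -0.033, 0.037], [0.007, -0.039, 0.037], [0.012, 0.022, 0.037], [-0.004, -0.038, 0.039], [0.007, -0.026, 0.039], [-0.003, 0.02, 0.039], [0.008, -0.036, 0.039], [0.016, 0.03, 0.04], [0.014, 0.032, 0.04], [0.015, 0.027, 0.041], [0.008, 0.019, 0.041], [0.008, -0.033, 0.041], [0.017, 0.033, 0.041], [0.008, -0.039, 0.042], [0.001, 0.021, 0.042], [-0.003, 0.021, 0.042], [0.013, 0.023, 0.042], [0.007, -0.025, 0.043], [0.014, 0.018, 0.043], [-0.008, -0.037, 0.043], [0.006, -0.027, 0.043], [0.008, 0.02, 0.044], [0.005, -0.039, 0.044], [0.01, -0.03, 0.044], [0.017, 0.024, 0.044], [0.006, -0.024, 0.045], [0.013, 0.02, 0.045]]
[(0.58, [0.473, -0.26, 0.028])]
[[289.5 237.5]
 [283.5 214.5]
 [342.5 327.5]]
44 (44, array([ 463.2, -262.5]), array([13.8, 24.5]), 87.8, 0.0376)
```

View pics/c8.png

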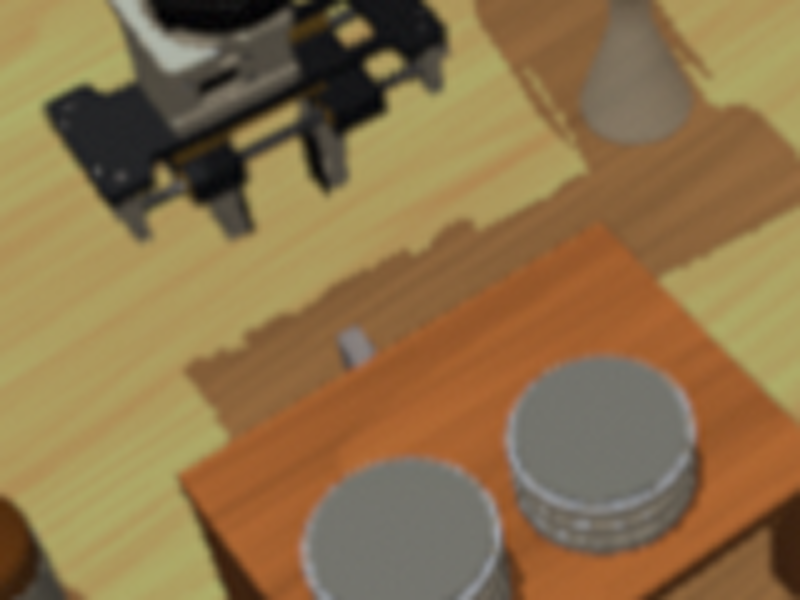

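drive_tool(
  targets=[
    [0.7, 0, 0, 0, 0, 0],
    [0.55, 0, -0.6, 0, 0, 0],
    [0, 0, -0.9, 0, 0, 0],
    [0, 0, -0.7, 0, 0, 0],
    [0, 0, 0, 0, 0, 0],
  ],
)

```text
t: 13.45
eef_pos: [0.4645, -0.2621, 0.0003]
ee_rot: [3.141, -0.006, 3.034]
force: [0.2, 1.0, 0.4]
width: 0.0436
```

drive_tool(
  targets=[
    [0, 0, -0.4, 0, 0, 0],
    [0, 0, -0.2, 0, 0, 0],
    [0, 0, 0, 0, 0, 0],
  ],
)

```text
t: 13.82
eef_pos: [0.4664, -0.2626, -0.0208]
ee_rot: [-3.142, -0.0, 3.034]
force: [0.5, 0.3, -0.4]
width: 0.0437
```

drive_tool(
  targets=[
    [0, 0, 0, 0, 0, 0],
    [0, 0, 0, 0, 0, 0],
    [0, 0, 0, 0, 0, 0],
    [0, 0, 0, 0, 0, 0],
    [0, 0, 0, 0, 0, 0],
  ],
  claw=0,
  newtons=40,
)

```text
t: 14.45
eef_pos: [0.4665, -0.2627, -0.0207]
ee_rot: [-3.142, 0.0, 3.034]
force: [-0.9, -0.4, 2.2]
width: 0.0141
```

```bash
python3 -c "
from h import *
s=arm.get_state();print(arm.pinch_z,s)"
```

```text
-0.0188 {'t': 14.45, 'q': array([-1.46374912e-01,  3.74658952e-01, -5.49052223e-01,  1.13087981e-04,
       -6.46808831e-01, -1.53216931e+00]), 'qd': array([-0.00020061,  0.00208756,  0.00069734, -0.0025971 ,  0.00031784,
        0.00047928]), 'joint_efforts': array([ 4.42183949e-01, -4.78490102e+01,  1.84323674e+01,  4.23724383e+00,
        2.26869620e-02,  6.16266299e-02]), 'eef_pos': array([ 0.46645347, -0.26267036, -0.02074009]), 'ee_rot': array([-3.14151386e+00,  2.73478600e-04,  3.03393501e+00]), 'force': array([-0.91892388, -0.43452282,  2.21730121]), 'moment': array([-0.19923447, -0.05698603, -0.09369959]), 'width': 0.014117920690450486}
```

drive_tool(
  targets=[
    [-0.3, 0.03, 0, 0, 0, 0],
    [-0.5, 0.06, 0, 0, 0, 0],
    [-0.5, 0.06, 0, 0, 0, 0],
    [-0.5, 0.06, 0, 0, 0, 0],
    [-0.5, 0.06, 0, 0, 0, 0],
  ],
)

```text
t: 15.08
eef_pos: [0.3737, -0.2517, -0.0208]
ee_rot: [-3.142, 0.001, 3.034]
force: [1.9, 0.2, 0.4]
width: 0.0142
```

drive_tool(
  targets=[
    [-0.5, 0.06, 0, 0, 0, 0],
    [-0.4, 0, 0, 0, 0, 0],
    [0, 0, 0, 0, 0, 0],
  ],
)

```text
t: 15.45
eef_pos: [0.3357, -0.2491, -0.0209]
ee_rot: [3.141, -0.003, 3.033]
force: [-6.5, 0.8, 8.5]
width: 0.0138
```

```bash
python3 -c "
from h import *
p,d=save('scene','s9.png')
for n in ['clamp_fin','clamp_center','clamp_foot','knob_grip']: print(n,lm(n,'scene'))
cv2.imwrite('pics/c9.png',cv2.resize(p[150:290,120:300,::-1],None,fx=4,fy=4,interpolation=2))
P=cloud('scene',d,np.ones(d.shape,bool)); q=box(P,(.43,-.26),.06,.052,.085);print(len(q),rect(q) if len(q)>3 else q)
"
```

```text
clamp_fin [(0.78, [0.344, -0.249, 0.029])]
clamp_center [(0.61, [0.438, -0.259, 0.039]), (0.21, [0.438, -0.261, 0.066])]
clamp_foot [(0.9, [0.435, -0.261, -0.004]), (0.46, [0.438, -0.258, 0.039])]
knob_grip [(0.48, [0.436, -0.259, 0.068])]
162 (162, array([ 417.7, -255.6]), array([50.2, 93.1]), 72.0, 0.072)
```

View pics/c9.png

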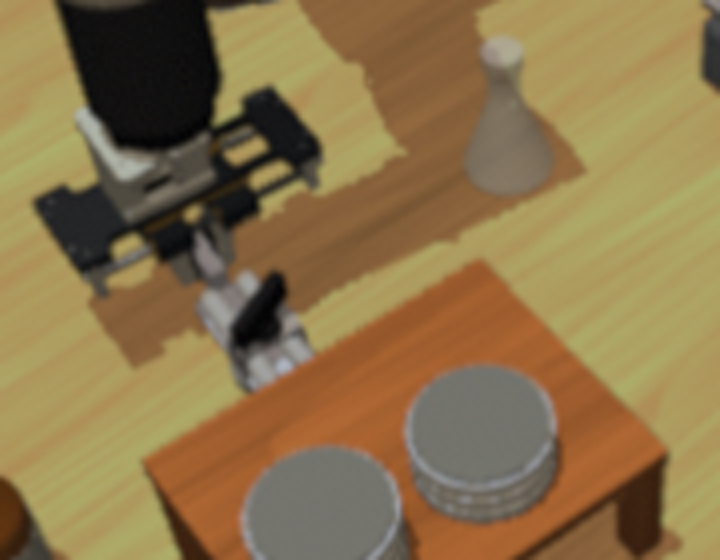

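drive_tool(
  targets=[
    [0, -0.25, 0, 0, 0, 0.95],
    [0, -0.25, 0, 0, 0, 0.95],
    [0, -0.25, 0, 0, 0, 0.95],
    [0, -0.25, 0, 0, 0, 0.95],
    [0, -0.25, 0, 0, 0, 0.95],
  ],
)

```text
t: 16.32
eef_pos: [0.3388, -0.2997, -0.021]
ee_rot: [-3.142, 0.0, -2.748]
force: [1.1, 1.4, 0.8]
width: 0.014
```

drive_tool(
  targets=[
    [0, -0.25, 0, 0, 0, 0.95],
    [0, 0, 0, 0, 0, 0],
  ],
)

```text
t: 16.58
eef_pos: [0.3384, -0.3098, -0.0211]
ee_rot: [3.141, -0.0, -2.654]
force: [-0.2, 0.8, 2.9]
width: 0.0139
```

drive_tool(
  targets=[
    [0, 0, 0, 0, 0, 0],
    [0, 0, 0, 0, 0, 0],
    [0, 0, 0, 0, 0, 0],
  ],
  claw=0.6,
)

```text
t: 16.95
eef_pos: [0.3382, -0.3091, -0.021]
ee_rot: [3.141, -0.0, -2.653]
force: [-0.0, -0.4, 0.6]
width: 0.0381
```

drive_tool(
  targets=[
    [0, 0, 0.8, 0, 0, 0],
    [0, 0, 0.9, 0, 0, 0],
    [0, 0, 1, 0, 0, 0],
    [0, 0, 1, 0, 0, 0],
    [0, 0, 0, 0, 0, 0],
  ],
)

```text
t: 17.58
eef_pos: [0.3403, -0.3101, 0.1302]
ee_rot: [-3.137, 0.004, -2.652]
force: [-0.1, 0.1, -1.0]
width: 0.0528
```

```bash
python3 -c "
from h import *
s=arm.get_state();print(s['q'].round(3),s['eef_pos'],s['ee_rot'],s['t'])
for c in('scene','top'):
  P=full(c)
  for n in ['clamp_fin','clamp_center','clamp_foot','knob_grip']: print(c,n,lm(n,c))
  q=box(P,(.425,-.26),.07,.055,.085); q=q[q[:,0]>.38]; 
  if len(q)>3: print(rect(q)); x=q[:,:2]-q[:,:2].mean(0); u=np.linalg.svd(x,full_matrices=0)[2][0]; print(np.degrees(np.arctan2(u[1],u[0])),q[:,:2].mean(0))
  q=box(P,(.425,-.26),.13,.028,.045); 
  if len(q)>3: print(rect(q))
"
```

```text
[-0.309  0.053 -0.542  0.001 -0.969 -0.773] [ 0.3403301  -0.31014169  0.13016008] [-3.13663953  0.00398898 -2.65209327] 17.575
scene clamp_fin [(0.68, [0.341, -0.306, 0.026])]
scene clamp_center [(0.91, [0.431, -0.261, 0.038])]
scene clamp_foot [(0.96, [0.427, -0.264, -0.0])]
scene knob_grip [(0.6, [0.427, -0.263, 0.07]), (0.47, [0.557, 0.279, -0.0])]
(106, array([ 430.6, -264.3]), array([12.3, 60.7]), 56.6, 0.0739)
-32.93775808091736 [ 0.43399146 -0.26566282]
(434, array([ 403.6, -276. ]), array([176.3,  52.8]), 27.3, 0.0348)
top clamp_fin []
top clamp_center []
top clamp_foot [(0.38, [0.433, 0.504, 0.035])]
top knob_grip []
```

drive_tool(
  targets=[
    [0.45, 0.23, 0, 0, 0, 1],
    [0.45, 0.23, 0, 0, 0, 1],
    [0.45, 0.23, 0, 0, 0, 1],
    [0.45, 0.23, 0, 0, 0, 1],
    [0.45, 0.23, 0, 0, 0, 1],
  ],
)

```text
t: 18.7
eef_pos: [0.4289, -0.263, 0.1268]
ee_rot: [3.141, -0.0, -2.125]
force: [-0.1, -0.3, -0.2]
width: 0.0524
```

drive_tool(
  targets=[
    [0, 0, 0, 0, 0, 1],
    [0, 0, 0, 0, 0, 1],
    [0, 0, 0, 0, 0, 1],
    [0, 0, 0, 0, 0, 1],
    [0, 0, 0, 0, 0, 1],
  ],
)

```text
t: 19.32
eef_pos: [0.4282, -0.2634, 0.1267]
ee_rot: [3.141, 0.0, -1.602]
force: [0.1, -1.1, 0.8]
width: 0.0528
```

drive_tool(
  targets=[
    [0, 0, 0, 0, 0, 1],
    [0, 0, 0, 0, 0, 1],
    [0, 0, 0, 0, 0, 1],
    [0, 0, 0, 0, 0, 1],
    [0, 0, 0, 0, 0, 1],
  ],
)

```text
t: 19.95
eef_pos: [0.4282, -0.2634, 0.1267]
ee_rot: [3.141, 0.0, -1.078]
force: [0.1, -0.5, -0.9]
width: 0.0529
```

drive_tool(
  targets=[
    [0, 0, 0, 0, 0, 1],
    [0, 0, 0, 0, 0, 1],
    [0, 0, 0, 0, 0, 1],
    [0, 0, 0, 0, 0, 1],
    [0, 0, 0, 0, 0, 0.8],
  ],
)

```text
t: 20.58
eef_pos: [0.4282, -0.2634, 0.1268]
ee_rot: [3.141, 0.001, -0.576]
force: [-0.7, 0.1, -0.1]
width: 0.0526
```

drive_tool(
  targets=[
    [0, 0, -0.6, 0, 0, 0],
    [0, 0, 0, 0, 0, 0],
  ],
)

```text
t: 20.82
eef_pos: [0.4269, -0.263, 0.1015]
ee_rot: [3.14, 0.004, -0.579]
force: [0.1, 0.4, 1.1]
width: 0.052
```

```bash
python3 -c "
from h import *
s=arm.get_state();print(s['q'].round(3),s['eef_pos'],s['ee_rot'],s['t'])
c='scene';P=full(c)
for n in ['clamp_center','clamp_foot','knob_grip']: print(c,n,lm(n,c))
T=s['eef_pos']; q=P[(abs(P[:,0]-T[0])<.04)&(abs(P[:,1]-T[1])<.06)&(P[:,2]>.1)&(P[:,2]<.16)]-T; print('tipz',np.sort(q[:,2])[:12].round(3), q[q[:,2]<.045].mean(0))
q=box(P,(.43,-.264),.05,.06,.085)
if len(q)>3: print(rect(q)); x=q[:,:2]-q[:,:2].mean(0); u=np.linalg.svd(x,full_matrices=0)[2][0]; print(np.degrees(np.arctan2(u[1],u[0])),q[:,:2].mean(0))
"
```

```text
[-0.16   0.161 -0.491 -0.    -0.922  1.152] [ 0.42694421 -0.26301947  0.10154701] [ 3.14044596  0.00351017 -0.57932239] 20.825
scene clamp_center [(0.92, [0.431, -0.262, 0.038])]
scene clamp_foot [(0.68, [0.427, -0.263, -0.005])]
scene knob_grip [(0.46, [0.432, -0.26, 0.066])]
tipz [0.031 0.031 0.031 0.032 0.032 0.033 0.033 0.034 0.035 0.035 0.036 0.036] [ 0.00637644 -0.00863189  0.03795847]
(98, array([ 430.9, -264.6]), array([12.4, 60.2]), 56.7, 0.0745)
-32.47152031293212 [ 0.43410582 -0.2657898 ]
```

drive_tool(
  targets=[
    [0.06, -0.03, -0.6, 0, 0, 0],
    [0, 0, -0.7, 0, 0, 0],
    [0, 0, -0.6, 0, 0, 0],
    [0, 0, -0.2, 0, 0, 0],
    [0, 0, 0, 0, 0, 0],
  ],
)

```text
t: 21.65
eef_pos: [0.431, -0.2647, 0.0194]
ee_rot: [3.141, 0.0, -0.579]
force: [0.8, -1.3, 0.9]
width: 0.0528
```

drive_tool(
  targets=[
    [0, 0, 0, 0, 0, 0],
    [0, 0, 0, 0, 0, 0],
    [0, 0, 0, 0, 0, 0],
    [0, 0, 0, 0, 0, 0],
    [0, 0, 0, 0, 0, 0],
  ],
  claw=0,
  newtons=60,
)

```text
t: 22.28
eef_pos: [0.4308, -0.2646, 0.0192]
ee_rot: [-3.142, -0.0, -0.579]
force: [0.1, -0.8, 1.2]
width: 0.0115
```

drive_tool(
  targets=[
    [0, 0, 0.5, 0, 0, 0],
    [0, 0, 1, 0, 0, 0],
    [0, 0, 1, 0, 0, 0],
    [0, 0, 1, 0, 0, 0],
    [0, 0, 1, 0, 0, 0],
  ],
)

```text
t: 22.9
eef_pos: [0.43, -0.2642, 0.1997]
ee_rot: [-3.142, 0.001, -0.579]
force: [0.8, -0.8, -3.9]
width: 0.0116
```

```bash
python3 -c "
from h import *
s=arm.get_state();print(s['q'].round(3),s['eef_pos'],s['ee_rot'],s['width'],s['force'])
c='scene';P=full(c)
for n in ['clamp_center','clamp_foot','clamp_fin']: print(c,n,lm(n,c))
"
```

```text
[-1.620e-01  7.400e-02 -3.470e-01 -1.000e-03 -1.151e+00  1.154e+00] [ 0.42996491 -0.264196    0.19973047] [-3.14155363e+00  1.39605355e-03 -5.79137405e-01] 0.011583659019019294 [ 0.76128465 -0.77471945 -3.86851367]
scene clamp_center [(0.71, [0.428, -0.263, 0.218])]
scene clamp_foot [(0.71, [0.428, -0.265, 0.183]), (0.41, [0.731, -0.022, 0.041])]
scene clamp_fin [(0.93, [0.342, -0.306, 0.208])]
```

drive_tool(
  targets=[
    [0.2, 0.96, 0, 0, 0, -0.58],
    [0.2, 0.96, 0, 0, 0, -0.58],
    [0.2, 0.96, 0, 0, 0, -0.58],
    [0.2, 0.96, 0, 0, 0, -0.58],
    [0.2, 0.96, 0, 0, 0, -0.58],
  ],
)

```text
t: 23.72
eef_pos: [0.4696, -0.0714, 0.1971]
ee_rot: [3.139, 0.002, -0.885]
force: [0.7, 0.3, -3.9]
width: 0.0116
```

drive_tool(
  targets=[
    [0.2, 0.96, 0, 0, 0, -0.58],
    [0.2, 0.96, 0, 0, 0, -0.58],
    [0.2, 0.96, 0, 0, 0, -0.58],
    [0.2, 0.96, 0, 0, 0, -0.58],
    [0.2, 0.96, 0, 0, 0, -0.58],
  ],
)

```text
t: 24.35
eef_pos: [0.5097, 0.1203, 0.1969]
ee_rot: [3.138, -0.0, -1.188]
force: [0.0, -1.0, -3.1]
width: 0.0114
```

drive_tool(
  targets=[
    [0.2, 0.96, 0, 0, 0, -0.58],
    [0.2, 0.96, 0, 0, 0, -0.58],
    [0.2, 0.96, 0, 0, 0, -0.58],
    [0.2, 0.96, 0, 0, 0, -0.58],
    [0, 0, 0, 0, 0, 0],
  ],
)

```text
t: 24.98
eef_pos: [0.542, 0.2748, 0.1958]
ee_rot: [3.138, -0.002, -1.428]
force: [0.2, -0.5, -3.9]
width: 0.0116
```

```bash
python3 -c "
from h import *
s=arm.get_state();print(s['q'].round(3),s['eef_pos'],s['ee_rot'],s['width'])
for c in('scene','top'):
  p,d=save(c,c+'10.png');P=cloud(c,d,np.ones(d.shape,bool))
  for n in ['clamp_center','clamp_foot','clamp_fin','cradle_seat']: print(c,n,lm(n,c))
  for r,z0,z1 in((.16,.205,.225),(.16,.14,.16)):
    q=box(P,(.54,.27),r,z0,z1)
    if len(q)>3: print(z0,rect(q))
  q=box(P,(.455,.31),.05,.2,.225); 
  if len(q)>3: print('fin',rect(q))
cv2.imwrite('pics/c10.png',np.hstack([cv2.resize(cv2.imread('pics/'+f)[a:a+100,b:b+100],None,fx=4,fy=4,interpolation=2) for f,a,b in(('scene10.png',95,285),('top10.png',160,145))]))
"
```

```text
[ 7.900e-01  2.510e-01 -1.380e-01 -1.000e-03 -1.186e+00 -6.470e-01] [0.54196786 0.27475291 0.19581154] [ 3.13766536e+00 -2.06882582e-03 -1.42812761e+00] 0.011574037586277548
scene clamp_center [(0.9, [0.543, 0.28, 0.215]), (0.15, [0.471, -0.494, 0.074])]
scene clamp_foot [(0.92, [0.541, 0.275, 0.176])]
scene clamp_fin [(0.88, [0.456, 0.316, 0.206])]
scene cradle_seat [(0.65, [0.543, 0.275, 0.098])]
0.205 (362, array([516.3, 286.4]), array([ 53. , 180.3]), 66.4, 0.2121)
0.14 (47, array([450.5, 293.9]), array([12.1, 41.3]), 69.9, 0.1507)
fin (103, array([465. , 302.3]), array([25. , 73.4]), 53.5, 0.2121)
top clamp_center [(0.95, [0.54, 0.277, 0.219])]
top clamp_foot [(0.74, [0.543, 0.279, 0.182])]
top clamp_fin [(0.89, [0.451, 0.309, 0.203]), (0.44, [0.531, -0.271, 0.102])]
top cradle_seat []
0.205 (198, array([515.1, 285.5]), array([ 39.4, 177.2]), 59.9, 0.2134)
0.14 (53, array([447.3, 295.9]), array([10.7, 37.5]), 67.2, 0.1487)
fin (84, array([467.6, 308.3]), array([18.8, 74.3]), 78.2, 0.2146)
```

View pics/c10.png

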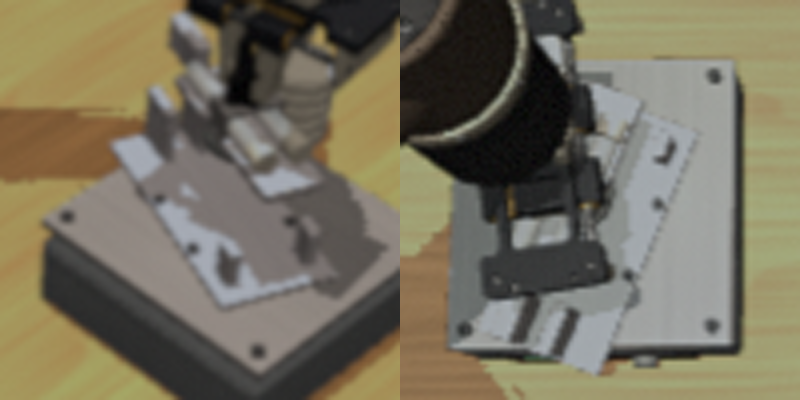

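drive_tool(
  targets=[
    [0.06, -0.03, 0, 0, 0, 0],
    [0, 0, -0.4, 0, 0, 0],
    [0, 0, -0.4, 0, 0, 0],
    [0, 0, -0.4, 0, 0, 0],
    [0, 0, 0, 0, 0, 0],
  ],
)

```text
t: 26.1
eef_pos: [0.5441, 0.271, 0.1487]
ee_rot: [3.138, -0.002, -1.429]
force: [-0.1, 0.6, -2.5]
width: 0.0113
```

drive_tool(
  targets=[
    [0, 0, -0.2, 0, 0, 0],
    [0, 0, -0.2, 0, 0, 0],
    [0, 0, 0, 0, 0, 0],
  ],
)

```text
t: 26.48
eef_pos: [0.5448, 0.2715, 0.1344]
ee_rot: [3.141, -0.001, -1.429]
force: [-0.4, -0.2, -2.8]
width: 0.0117
```

```bash
python3 -c "
from h import *
s=arm.get_state();print(s['q'].round(3),s['eef_pos'],s['ee_rot'],s['width'],s['force'],s['moment'])
for c in('scene','top'):
  p,d=save(c,c+'11.png');P=cloud(c,d,np.ones(d.shape,bool))
  for n in ['clamp_center','clamp_foot','clamp_fin']: print(c,n,lm(n,c))
cv2.imwrite('pics/c11.png',np.hstack([cv2.resize(cv2.imread('pics/'+f)[a:a+80,b:b+80],None,fx=5,fy=5,interpolation=2) for f,a,b in(('scene11.png',100,290),('top11.png',180,145))]))
"
```

```text
[ 0.783  0.297 -0.223 -0.    -1.052 -0.641] [0.54476701 0.27151249 0.13436763] [ 3.14056310e+00 -5.65248949e-04 -1.42930047e+00] 0.011671440890220526 [-0.42248506 -0.23736932 -2.78417648] [ 0.02155071 -0.03172583  0.00776588]
scene clamp_center [(0.93, [0.549, 0.278, 0.155])]
scene clamp_foot [(0.91, [0.544, 0.272, 0.113])]
scene clamp_fin [(0.68, [0.457, 0.313, 0.142])]
top clamp_center [(0.89, [0.547, 0.274, 0.153])]
top clamp_foot [(0.72, [0.544, 0.272, 0.121])]
top clamp_fin [(0.66, [0.453, 0.311, 0.139])]
```

View pics/c11.png

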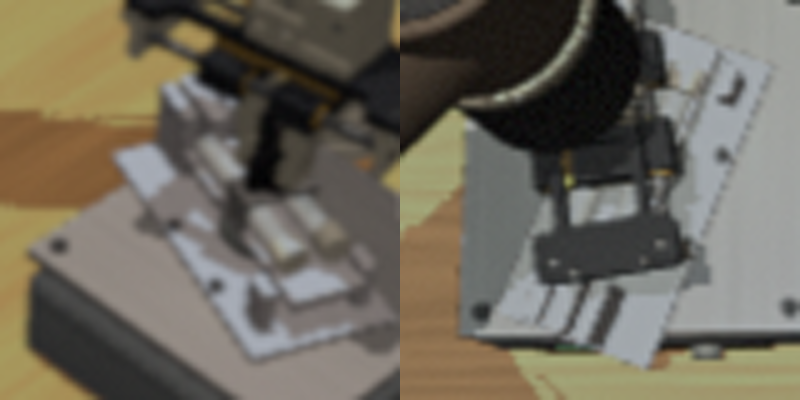

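drive_tool(
  targets=[
    [0, 0.03, -0.15, 0, 0, 0],
    [0, 0, -0.12, 0, 0, 0],
    [0, 0, -0.08, 0, 0, 0],
    [0, 0, 0, 0, 0, 0],
  ],
)

```text
t: 27.38
eef_pos: [0.5451, 0.2729, 0.1208]
ee_rot: [3.141, -0.0, -1.429]
force: [-0.9, 0.9, -3.7]
width: 0.0116
```

drive_tool(
  targets=[
    [0, 0, -0.03, 0, 0, 0],
    [0, 0, -0.03, 0, 0, 0],
    [0, 0, 0, 0, 0, 0],
  ],
)

```text
t: 27.75
eef_pos: [0.5454, 0.2731, 0.1202]
ee_rot: [-3.14, 0.0, -1.429]
force: [-4.1, -0.6, 6.6]
width: 0.0119
```

```bash
python3 -c "
from h import *
for c in('scene','top'):
  P=full(c)
  for n in ['clamp_center','clamp_foot','clamp_fin']: print(c,n,lm(n,c))
  q=box(P,(.455,.31),.035,.125,.146); print(len(q),np.median(q[:,2]) if len(q) else 0)
"
```

```text
scene clamp_center [(0.66, [0.548, 0.278, 0.139])]
scene clamp_foot [(0.83, [0.546, 0.276, 0.1])]
scene clamp_fin [(0.61, [0.456, 0.314, 0.129])]
99 0.1362115124261889
top clamp_center [(0.69, [0.545, 0.276, 0.138])]
top clamp_foot [(0.59, [0.545, 0.277, 0.102])]
top clamp_fin [(0.83, [0.452, 0.313, 0.128])]
85 0.1377473795755113
```

drive_tool(
  targets=[
    [0, 0, 0, 0, 0, -0.5],
    [0, 0, 0, 0, 0, -0.8],
    [0, 0, 0, 0, 0, -0.8],
    [0, 0, 0, 0, 0, -0.8],
    [0, 0, 0, 0, 0, 0],
  ],
)

```text
t: 28.78
eef_pos: [0.5448, 0.2732, 0.1202]
ee_rot: [-3.141, 0.001, -1.733]
force: [-5.5, -0.5, 7.2]
width: 0.0115
```

```bash
python3 -c "
from h import *
s=arm.get_state();print(s['q'].round(3),s['eef_pos'],s['ee_rot'],s['width'],s['force'],s['moment'])
for c in('scene','top'):
  P=full(c)
  for n in ['clamp_center','clamp_foot','clamp_fin']: print(c,n,lm(n,c))
"
```

```text
[ 0.785  0.309 -0.241 -0.    -1.021 -0.947] [0.54475242 0.27319853 0.12018863] [-3.14134239e+00  5.68888554e-04 -1.73336693e+00] 0.011537266348031433 [-5.45688119 -0.51766228  7.20625709] [-0.0740328   2.02763992  0.01741774]
scene clamp_center [(0.83, [0.548, 0.28, 0.141]), (0.26, [0.731, -0.022, 0.041])]
scene clamp_foot [(0.73, [0.546, 0.276, 0.099])]
scene clamp_fin [(0.77, [0.459, 0.315, 0.131])]
top clamp_center []
top clamp_foot [(0.56, [0.548, 0.277, 0.103])]
top clamp_fin [(0.89, [0.455, 0.311, 0.127])]
```

drive_tool(
  targets=[
    [0, 0, 0, 0, 0, -1],
    [0, 0, 0, 0, 0, -1],
    [0, 0, 0, 0, 0, -1],
    [0, 0, 0, 0, 0, -1],
    [0, 0, 0, 0, 0, -1],
  ],
)

```text
t: 29.8
eef_pos: [0.5446, 0.2735, 0.1202]
ee_rot: [3.141, 0.001, -2.259]
force: [-7.5, 1.0, 8.6]
width: 0.0115
```

drive_tool(
  targets=[
    [0, 0, 0, 0, 0, -1],
    [0, 0, 0, 0, 0, -1],
    [0, 0, 0, 0, 0, -1],
    [0, 0, 0, 0, 0, -1],
    [0, 0, 0, 0, 0, -1],
  ],
)

```text
t: 30.42
eef_pos: [0.5451, 0.274, 0.1202]
ee_rot: [3.14, 0.002, -2.782]
force: [-5.6, 1.9, 6.4]
width: 0.0113
```

drive_tool(
  targets=[
    [0, 0, 0, 0, 0, -1],
    [0, 0, 0, 0, 0, -1],
    [0, 0, 0, 0, 0, -1],
    [0, 0, 0, 0, 0, -1],
    [0, 0, 0, 0, 0, 0],
  ],
)

```text
t: 31.05
eef_pos: [0.5457, 0.2742, 0.1202]
ee_rot: [3.139, 0.002, 3.084]
force: [-3.2, 2.3, 5.4]
width: 0.0116
```

```bash
python3 -c "
from h import *
s=arm.get_state();print(s['q'].round(3),s['eef_pos'],s['ee_rot'],s['width'],s['force'],s['moment'])
for c in('scene','top'):
  P=full(c)
  for n in ['clamp_foot','clamp_fin']: print(c,n,lm(n,c))
"
```

```text
[ 0.785  0.31  -0.24  -0.    -1.019 -2.413] [0.54570632 0.27423968 0.12020143] [3.13932837e+00 1.90706941e-03 3.08416470e+00] 0.011579378086077053 [-3.21832702  2.27935643  5.3657136 ] [ 0.75545171  1.17546266 -0.01277395]
scene clamp_foot [(0.79, [0.551, 0.275, 0.102])]
scene clamp_fin [(0.95, [0.465, 0.315, 0.13])]
top clamp_foot [(0.82, [0.551, 0.275, 0.103]), (0.63, [0.53, -0.273, 0.099])]
top clamp_fin [(0.97, [0.457, 0.312, 0.126])]
```

drive_tool(
  targets=[
    [0, 0, 0, 0, 0, -0.8],
    [0, 0, 0, 0, 0, -0.8],
    [0, 0, 0, 0, 0, -0.6],
    [0, 0, 0, 0, 0, 0],
  ],
)

```text
t: 31.85
eef_pos: [0.5461, 0.2743, 0.1202]
ee_rot: [3.139, 0.002, 2.855]
force: [-2.7, 3.0, 5.2]
width: 0.0119
```

drive_tool(
  targets=[
    [0, 0, 0, 0, 0, -0.4],
    [0, 0, 0, 0, 0, 0],
  ],
)

```text
t: 32.1
eef_pos: [0.5461, 0.2743, 0.1202]
ee_rot: [3.139, 0.002, 2.814]
force: [-2.0, 2.9, 5.8]
width: 0.0118
```

```bash
python3 -c "
from h import *
s=arm.get_state();print(s['q'].round(3),s['eef_pos'],s['ee_rot'],s['width'],s['force'],s['moment'],s['joint_efforts'].round(2))
"
```

```text
[ 0.785  0.31  -0.24   0.    -1.018 -2.684] [0.54608602 0.27431593 0.12016505] [3.13862929e+00 1.70802965e-03 2.81383614e+00] 0.01183640125729153 [-2.04371977  2.88631341  5.80042911] [1.01909812 0.7832069  0.16236168] [ -2.32 -48.38  24.07   6.35  -0.16  -0.41]
```

drive_tool(
  targets=[
    [0, 0, 0, 0, 0, -0.4],
    [0, 0, 0, 0, 0, -0.3],
    [0, 0, 0, 0, 0, 0],
  ],
)

```text
t: 32.48
eef_pos: [0.5462, 0.2743, 0.1202]
ee_rot: [3.138, 0.002, 2.741]
force: [-1.7, 1.4, 5.0]
width: 0.012
```

```bash
python3 -c "
from h import *
s=arm.get_state();print(s['q'].round(3),s['eef_pos'],s['ee_rot'],s['width'],s['force'],s['moment'],s['joint_efforts'].round(2))
"
```

```text
[ 0.785  0.31  -0.24   0.    -1.018 -2.757] [0.54620658 0.27428232 0.12018962] [3.13843861e+00 1.65110883e-03 2.74065123e+00] 0.012023317711466976 [-1.7174521   1.41472637  5.00180504] [0.9448406  0.58404605 0.17006277] [ -2.15 -48.55  24.03   6.22  -0.25  -0.38]
```

drive_tool(
  targets=[
    [0, 0, 0, 0, 0, -0.4],
    [0, 0, 0, 0, 0, -0.4],
    [0, 0, 0, 0, 0, 0],
  ],
)

```text
t: 32.85
eef_pos: [0.5456, 0.2728, 0.1202]
ee_rot: [3.141, 0.001, 2.658]
force: [-2.8, -2.0, 8.2]
width: 0.0117
```

```bash
python3 -c "
from h import *
s=arm.get_state();print(s['q'].round(3),s['eef_pos'],s['ee_rot'],s['width'],s['force'],s['moment'],s['joint_efforts'].round(2))
for c in('scene','top'):
  P=full(c)
  for n in ['clamp_foot','clamp_fin']: print(c,n,lm(n,c))
  q=box(P,(.55,.275),.14,.128,.143);print(rect(q))
"
```

```text
[ 7.84e-01  3.09e-01 -2.41e-01  1.00e-03 -1.02e+00 -2.84e+00] [0.54555553 0.27280534 0.12016758] [3.14131065e+00 1.42139658e-03 2.65809690e+00] 0.011736300736784352 [-2.82809162 -2.02727702  8.18807358] [-0.63348376  1.15069305  1.05254151] [ -1.08 -47.16  25.73   5.19   1.35  -1.32]
scene clamp_foot [(0.85, [0.549, 0.273, 0.1])]
scene clamp_fin [(0.9, [0.464, 0.315, 0.13]), (0.23, [0.541, 0.27, 0.1])]
(320, array([529.2, 274.8]), array([ 76.8, 177. ]), 70.4, 0.1355)
top clamp_foot [(0.6, [0.551, 0.27, 0.103]), (0.59, [0.466, -0.498, 0.073])]
top clamp_fin [(0.93, [0.455, 0.31, 0.126])]
(253, array([521.9, 278.3]), array([ 52.3, 190.9]), 62.1, 0.1352)
```

drive_tool(
  targets=[
    [0, 0, 0, 0, 0, 0.15],
    [0, 0, 0, 0, 0, 0],
    [0, 0, 0, 0, 0, 0],
    [0, 0, 0, 0, 0, 0],
  ],
  claw=0.5,
)

```text
t: 33.65
eef_pos: [0.5446, 0.2725, 0.118]
ee_rot: [-3.14, -0.001, 2.67]
force: [-0.6, -0.3, 0.6]
width: 0.0424
```

drive_tool(
  targets=[
    [0, 0, 0.5, 0, 0, 0],
    [0, 0, 1, 0, 0, 0],
    [0, 0, 1, 0, 0, 0],
    [0, 0, 1, 0, 0, 0],
    [0, 0, 1, 0, 0, 0],
  ],
)

```text
t: 34.28
eef_pos: [0.5447, 0.2726, 0.2995]
ee_rot: [-3.141, -0.001, 2.67]
force: [0.8, -0.0, -0.4]
width: 0.0441
```

drive_tool(
  targets=[
    [-0.5, -1, 0, 0, 0, 0],
    [-0.5, -1, 0, 0, 0, 0],
    [-0.5, -1, 0, 0, 0, 0],
    [-0.5, -1, 0, 0, 0, 0],
    [0, 0, 0, 0, 0, 0],
  ],
)

```text
t: 34.9
eef_pos: [0.4638, 0.1109, 0.2992]
ee_rot: [3.141, 0.0, 2.669]
force: [-0.1, -0.5, -0.2]
width: 0.0435
```

```bash
python3 -c "
from h import *
s=arm.get_state();print(s['q'].round(3),s['eef_pos'],s['t'],s['force'])
for c in('scene','top'):
  p,d=save(c,c+'12.png');P=cloud(c,d,np.ones(d.shape,bool))
  for n in ['clamp_foot','clamp_fin','clamp_center','cradle_seat']: print(c,n,lm(n,c))
  q=box(P,(.548,.273),.045,.158,.19)
  if len(q)>5: print('wing',rect(q))
  q=box(P,(.55,.275),.11,.126,.144);print('clamp',rect(q)); 
  q=box(P,(.455,.31),.05,.147,.16);print('fork',rect(q) if len(q)>5 else len(q)); 
  for n in ['flask_center','dishes_center','bottle_center','jar_center']: print(n,lm(n,c,1))
cv2.imwrite('pics/c12.png',np.hstack([cv2.resize(cv2.imread('pics/'+f)[a:a+80,b:b+80],None,fx=5,fy=5,interpolation=2) for f,a,b in(('scene12.png',100,290),('top12.png',180,145))]))
"
```

```text
[ 0.648 -0.03  -0.229 -0.    -1.372 -2.692] [0.46377263 0.11087659 0.29920198] 34.9 [-0.08052489 -0.5047725  -0.1677259 ]
scene clamp_foot [(0.86, [0.548, 0.269, 0.099])]
scene clamp_fin [(0.93, [0.459, 0.312, 0.13]), (0.5, [0.542, 0.273, 0.097])]
scene clamp_center [(0.95, [0.552, 0.273, 0.14]), (0.36, [0.731, -0.019, 0.042])]
scene cradle_seat [(0.78, [0.541, 0.272, 0.099])]
wing (101, array([549.6, 267.5]), array([13.7, 62.9]), 68.8, 0.1741)
clamp (418, array([529.9, 279.8]), array([ 78. , 178.7]), 68.0, 0.1351)
fork (62, array([453.4, 308.8]), array([41.1, 40.5]), 69.9, 0.1516)
flask_center [(0.94, [0.401, -0.006, 0.064])]
dishes_center [(0.68, [0.431, 0.5, 0.037])]
bottle_center [(0.62, [0.472, -0.496, 0.07])]
jar_center [(0.83, [0.733, -0.02, 0.045])]
top clamp_foot []
top clamp_fin []
top clamp_center []
top cradle_seat []
clamp (0, array([0., 0.]), array([0., 0.]), 0.0, nan)
fork 0
flask_center [(0.86, [0.402, -0.008, 0.066])]
dishes_center []
bottle_center [(0.97, [0.469, -0.498, 0.077])]
jar_center [(0.87, [0.726, -0.023, 0.041])]
  return _methods._mean(a, axis=axis, dtype=dtype,
  ret = ret.dtype.type(ret / rcount)
```

View pics/c12.png

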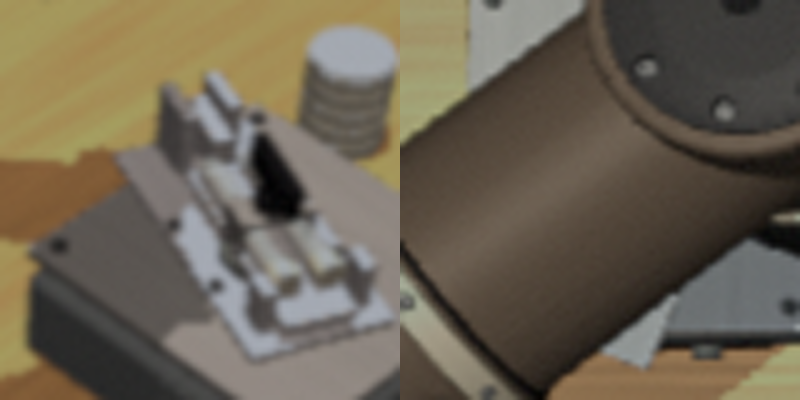

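```bash
python3 -c "
from station import arm
print(arm.job_done())"
```

```text
the job is handed in; nothing more can be done
None
```

I handed the job in at about 35 s: the clamp is upright in the cradle with its fin in the fork, and the knob is turned to its stop. `job_done` gives no verdict, so this rests on my own checks.

**What I did:** I pulled the clamp out from under the shelf by its fin and swung it clear. I then lifted it by the wing knob, lowered it into the cradle until it touched, and checked it was down. I turned the knob about 2.2 rad clockwise until the torque jumped from about 0.4 to 1.3 N m. Then I let go and backed the arm away.

**Last checks, after letting go:**
- **Seating:** the foot read 0.099 m above the table against a seat height of 0.101 m. The foot is about 4–8 mm from the seat's middle, inside the 14 mm limit. It had crept a few millimetres while I turned the knob.
- **Alignment:** the wing lies at −21°, the clamp at −22° and the cradle between −20° and −21.5°.
- **Bystanders:** flask, bottle and jar read where they started, within network error. The dishes did too, but in the scene camera only.
- **Robot:** it touches nothing; the force reading was below 1 N.

**What disagreed or failed:**
- **Fingertips:** the depth images put the real fingertips about 32 mm above the reported TCP. My first two fin grasps closed on nothing, with no sign that the clamp had moved, and I corrected for this afterwards.
- **Top camera:** the arm blocked its view of the cradle at the end, so the final clamp pose comes from the scene camera alone.
- **Knob angle:** I could not read it directly; it is inferred from the torque jump and the wing's direction.

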